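# Glue up a headphone stand: panel onto the base's dowels, held pressed

### The job

A wooden headphone stand is being glued up on the practice-room desk: take the upright panel off the little music rest where it leans, stand it upright on its thin lower edge over the base so that the base's two dowels enter the two holes in that edge, and push it down until it sits flush on the base. Keep it pressed down firmly, with about the weight of a kilo and a half to two kilos, and finish like that: still holding the panel, still pressing, base flat on the mat, because the glue has to grab. Leave the other things on the desk where they are.

Things in the scene. Friction and masses are not known exactly. Their poses are not given: they have to be found in the camera images.
- panel: upright panel, brown wood, 22 mm thick (its x), 90 mm wide (its y), 200 mm tall (its z), about 0.26 kg, loose. Origin: centre of its thin lower edge face; z runs up to its top edge. In that lower face are two 9.8 mm holes, 24 mm deep, chamfered 2 mm, on the y axis 25 mm either side of the origin. Fits either way round. At the start it leans on the rest, z 0.55 rad off vertical
- panel_foot (a point): the centre of the panel's lower edge face (same point as the panel's origin). At the start it stands on the rest's ledge, and the panel leans back against the rest's slope, its top towards the rest's +x and its own x pointing the same way, downward; the panel's upper 95 mm stick up past the rest, free on both faces
- base: the stand's base, brown wooden board 150 mm (x) by 180 mm (y) by 22 mm thick, about 0.45 kg, loose, lying flat on the mat. Origin: centre of its underside, z up. Two pale dowels, 8 mm thick, stand 20 mm up out of its top face on its y axis, 25 mm either side of the centre; their top 5 mm taper to 4 mm thick
- joint_face (a point): the middle of the base's top face, halfway between the dowels, 22 mm above the base's origin: where the panel's foot belongs
- rest: grey steel desk music rest, fixed: foot plate 150 mm (x) by 160 mm (y), a back that slopes 0.55 rad away from its front (-x) side and reaches 105 mm up the panel, its top edge 114 mm above the origin, and a ledge 30 mm deep inside with a lip 9 mm high in front of the panel's foot. Origin: on the mat, x towards its rear, z up
- mat: green cutting mat, fixed, 480 by 720 by 3 mm thick, on which base and rest stand. Origin: centre of its underside, on the desk top (z = 0)
- saddle: the stand's saddle, a brown wooden bar 45 by 110 by 22 mm with two dowels upward, to be fitted another day; bystander, loose. Origin under its centre
- glue: white glue bottle, 56 mm in diameter, 150 mm tall; bystander, loose. Origin under its centre
- mallet: rubber mallet 280 mm long, lying; bystander, loose. Origin under the middle of its length
- pedal: red guitar effects pedal 120 by 70 by 59 mm with its knobs; bystander, loose. Origin under its centre
- mug: blue mug, 80 mm in diameter, 95 mm tall, handle at +y; bystander, loose. Origin under its centre
- headphones: black headphones lying on the desk, 190 mm over the cups (y), 180 mm deep (x from -40 to 141 mm), 80 mm tall; bystander, loose. Origin on the desk midway between the cups
Things that resemble listed ones, but are neither listed nor needed, are in the scene too. What is shaped like the panel but yellow is not meant. Leave any green look-alike of the base alone.

How it is judged:
By the outcome, as a careful person would: the job done as asked, in the order asked, and still so for the second after the job is handed in, while the arm keeps its last pose, push and grip.
It also fails if it takes over 58 s, if anything falls off the work surface, if the arm or the gripper's body presses on something with over 40 N, if the wrist force passes 120 N, or if a joint passes its speed limit or range.

### The arm

A 7-joint arm with a two-finger parallel gripper is mounted at the origin on the work surface. World frame = base frame: x ahead of the robot, y to its left, z up, the work surface at z = 0. Lengths are in m, angles in rad, forces in N, time in s.
With the tool pointing down it reaches from about 0.4 to 0.9 m from the base axis. Payload 5.6 kg.
Tool frame: the origin (TCP) lies midway between the tips of the shut fingers; the grasp point (between the pads) lies 19 mm behind it; z points along the fingers, y is the line along which they close (so a half turn about z gives the same grasp; the last joint's range is limited). The gripper opens to 92 mm and grips with 3 to 60 N. Pads are 20 mm wide; open, the fingers measure 128 mm over their backs; the gripper's body (75 mm by 189 mm) begins 69 mm behind the grasp point.
Start: joints at [-1.216, 0.468, -0.012, 1.603, 0.006, 1.071, -0.056], TCP at [0.252, 0.599, 0.215] pointing down, gripper open.
Joint ranges: [-2.53, 2.53], [-0.31, 2.02], [-1.57, 1.55], [0.28, 2.44], [-1.29, 4.43], [0.15, 1.84], [-2.92, 2.92]. Speed limits (rad/s): [2.57, 2.57, 3.14, 3.14, 3.14, 3.14, 3.14].

### API

Orientations are given as a 3x3 rotation matrix whose columns are the frame's x, y, z axes.
In Python, from station import env, effector, solver, viewer, workorder, search_frame, tip_of gives the robot as it stands. Calls block until the motion is done:
- env.reach(position, orientation): joint-space move of the TCP to a pose.
- env.movel(position, frame=None, rate=0.15): straight line of the TCP; frame=None keeps the orientation; rate is the mean speed in m/s.
- env.goto_joints(angles): joint-space move.
- effector.release() and effector.grasp(squeeze=None): open the fingers fully, or close them until they stop; squeeze is the grip in N (None keeps the last).
- env.pause(seconds).
- solver.inverse_kinematics(position, orientation): joint angles nearest the present ones, or None.
- env.sense(): the state.
- viewer.read_camera(name): name is "scene" or "top"; returns (picture, depth): 400x640x3 uint8, red, green, blue; 400x640 float32, m along the optical axis (not along the pixel's ray), 0 where there is no reading.
- viewer.camera_info(name): a dict with "intrinsics" (3x3 intrinsics, pixels), "eye" and "rotation" of the camera in the world. Camera axes: x right, y up, looking along -z (the intrinsics and any distortion apply to the point x, -y, -z); pixel columns grow to the right and rows downward; lengths in m; the calibration is good to about 2 mm. A picture is of the moment at which its call begins. camera_info takes no time and is no camera call.
A pose or a line that the arm cannot do raises env.PlanningError and nothing moves.
- workorder.finish_job(): hands the job in; it is judged then, once.
Trained networks look in the newest picture that a camera, given by its name, has taken for a name from the list of things; names that differ only in an ending like _2 or _b are one class to them, and where a whole thing is asked for, a point or a joint stands for the part that bears it (a point fixed in the world has none). Each returns a list of dicts, best first, with "score" (0 to 1); they miss things now and then, are a little off and sometimes report something else, mostly with a low value. They report only what shows in the picture. A call takes as long as a camera call. They do not tell look-alikes from the thing itself.
- search_frame(camera, name): "at" ([x, y, z] in m, in world coordinates, good to about 4 mm: the middle of the surface that is visible of it).
- tip_of(camera, name): "at" ([x, y, z] in m, in world coordinates, good to about 4 mm: a listed point, or the origin of a listed thing).
The state is a dict: "t": time; "joint_positions": joint angles; "joint_velocities": joint speeds; "tau": joint torques, N m; "ee_pos": TCP position; "tcp_rot": TCP orientation; "wrist_force": force on the tool from outside, world axes, zero at the start; "moment": the same for the moment, N m; "gripper_width": finger opening in m; "grasp_force": force on a finger pad.
Only numpy, scipy, OpenCV 4.12 (cv2) and the standard library are available. Lean on these libraries where they do the work, as an engineer would, in place of code of your own. Each camera call takes 0.05 s, during which the arm holds its last target. There are 200 camera calls.

## Working session

There is one attempt and no reset: what is moved stays moved. The work goes in short steps, each a Python script; the robot and the scene stay as the last script left them, time stands still between calls to the robot, and variables do not carry over. Pictures are saved under pics/ and viewed, at most 10 in all, crops included, and the job is handed in when it is done.

```bash
ls; mkdir -p pics
python3 - <<'E'
from station import env, effector, solver, viewer, workorder, search_frame, tip_of
import cv2,numpy as np
np.set_printoptions(precision=4,suppress=True)
for c in ("scene","top"):
    p,d=viewer.read_camera(c); cv2.imwrite(f"pics/{c}0.png",p[:,:,::-1]); np.save(f"pics/{c}0_d.npy",d); np.save(f"pics/{c}0.npy",p)
    i=viewer.camera_info(c); print(c,i)
    for n in ("panel","panel_foot","base","joint_face","rest","saddle"):
        print(n,[(np.round(r["at"],4),round(r["score"],2)) for r in search_frame(c,n)[:4]] if n not in("panel_foot","joint_face") else "", "TIP",[(np.round(r["at"],4),round(r["score"],2)) for r in tip_of(c,n)[:4]])
print(env.sense())
E
```

```text
pics
scene {'intrinsics': array([[469.3248,   0.    , 321.1067],
       [  0.    , 469.3248, 199.8868],
       [  0.    ,   0.    ,   1.    ]]), 'eye': array([ 0.8862, -0.5276,  1.2364]), 'rotation': array([[ 0.7498, -0.5738,  0.3294],
       [ 0.6615,  0.6393, -0.392 ],
       [ 0.0143,  0.5118,  0.859 ]])}
panel [(array([ 0.546 , -0.1818,  0.1754]), 0.92), (array([ 0.2128, -0.3648,  0.0208]), 0.68)] TIP [(array([ 0.5288, -0.1067,  0.0386]), 0.77), (array([ 0.1036, -0.3527,  0.0115]), 0.59)]
panel_foot  TIP [(array([ 0.5321, -0.1107,  0.0344]), 0.83), (array([ 0.098 , -0.3523,  0.0136]), 0.56)]
base [(array([0.1999, 0.3076, 0.0196]), 0.76), (array([0.5108, 0.2064, 0.0249]), 0.58)] TIP [(array([0.5073, 0.2149, 0.0032]), 0.9), (array([ 0.1875,  0.318 , -0.0017]), 0.88)]
joint_face  TIP [(array([0.502 , 0.2137, 0.0209]), 0.9), (array([0.1946, 0.3189, 0.0235]), 0.66), (array([0.6271, 0.4222, 0.0027]), 0.33)]
rest [(array([ 0.586 , -0.1752,  0.0068]), 0.66)] TIP [(array([ 0.5615, -0.1695,  0.0038]), 0.85)]
saddle [(array([0.7641, 0.0209, 0.0251]), 0.71)] TIP [(array([0.7625, 0.0254, 0.00
[... 1017 characters left out ...]
8]), 0.78)] TIP [(array([0.7667, 0.0255, 0.0043]), 0.8), (array([ 0.5307, -0.1121,  0.0349]), 0.66)]
{'t': 1.1, 'joint_positions': array([-1.216 ,  0.4675, -0.0116,  1.6027,  0.006 ,  1.0714, -0.0563]), 'joint_velocities': array([ 0.0012,  0.0013, -0.0002,  0.0001,  0.0006,  0.0021, -0.0004]), 'tau': array([  0.0006, -52.0424,  -0.0119, -24.406 ,  -0.0566,   0.0112,
         0.    ]), 'ee_pos': array([0.2518, 0.5993, 0.2146]), 'tcp_rot': array([[-0.9219,  0.3874,  0.0001],
       [ 0.3874,  0.9219,  0.    ],
       [-0.    ,  0.0001, -1.    ]]), 'wrist_force': array([0.7814, 1.2923, 0.6918]), 'moment': array([0.0005, 0.0019, 0.0045]), 'grasp_force': 0.0, 'gripper_width': 0.09193231058914272}
```

View pictures.

View pics/scene0.png

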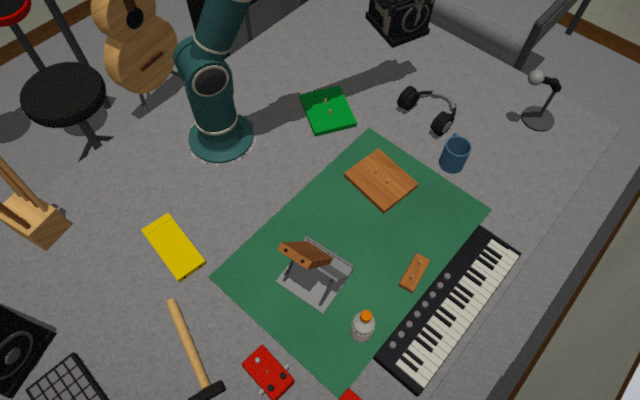

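View pics/top0.png

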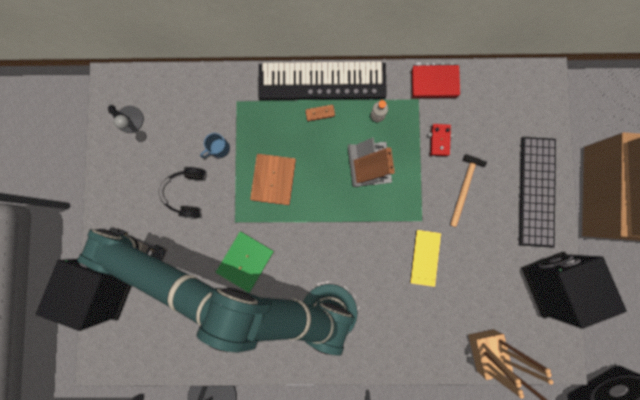

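```bash
cat > h.py <<'E'
from station import env, effector, solver, viewer, workorder, search_frame, tip_of
import cv2,numpy as np
from scipy.spatial.transform import Rotation as R
np.set_printoptions(precision=4,suppress=True)
def cloud(c,d):
    i=viewer.camera_info(c);K=i["intrinsics"];v,u=np.mgrid[:400,:640]
    P=np.stack([(u-K[0,2])/K[0,0]*d,-(v-K[1,2])/K[1,1]*d,-d],-1)
    return P@i["rotation"].T+i["eye"]
def project(c,X):
    i=viewer.camera_info(c);K=i["intrinsics"];q=(np.atleast_2d(X)-i["eye"])@i["rotation"]
    return np.stack([K[0,2]-K[0,0]*q[:,0]/q[:,2],K[1,2]+K[1,1]*q[:,1]/q[:,2]],-1)
def brown(p):
    h=cv2.cvtColor(p,cv2.COLOR_RGB2HSV);return (h[...,0]<20)&(h[...,1]>90)&(h[...,2]>30)
E
python3 - <<'E'
from h import *
ims=[]
for c in("scene","top"):
    p=np.load(f"pics/{c}0.npy");d=np.load(f"pics/{c}0_d.npy");P=cloud(c,d);m=brown(p)&(d>0)
    for n,x,y,r in(("panel",.55,-.16,.16),("base",.502,.211,.13)):
        s=m&(np.hypot(P[...,0]-x,P[...,1]-y)<r)&(P[...,2]>(.018 if n=="base" else .03)); Q=P[s]
        vv,uu=np.where(s);print(c,n,len(Q),"px",uu.min(),uu.max(),vv.min(),vv.max(),"zq",np.percentile(Q[:,2],[2,10,25,50,75,90,98,100]))
        if n=="base":
            T=Q[(Q[:,2]<.031)]
            (cx,cy),(w,h),a=cv2.minAreaRect(T[:,:2].astype(np.float32));print(" rect",cx,cy,w,h,a,"cent",T.mean(0),"med z",np.median(T[:,2]))
            D=P[(P[...,2]>.033)&(np.hypot(P[...,0]-x,P[...,1]-y)<.06)];print(" dowel",len(D));print(D)
        else:
            T=Q; best=None
            rng=np.random.default_rng(0)
            for k in range(3):
                b=None
                for _ in range(500):
                    A=T[rng.choice(len(T),3,False)];nn=np.cross(A[1]-A[0],A[2]-A[0]);l=np.linalg.norm(nn)
                    if l<1e-6:continue
                    nn/=l;inl=abs((T-A[0])@nn)<.003
                    if b is None or inl.sum()>b.sum():b=inl
                C=T[b];c0=C.mean(0);V=np.linalg.svd(C-c0)[2];nn=V[2]*np.sign(V[2][2])
                print(" plane",b.sum(),"n",nn,"tilt",np.arccos(nn[2]),"c",c0,"rms",((C-c0)@nn).std())
                T=T[~b]
                if len(T)<20:break
        v0,v1,u0,u1=vv.min()-12,vv.max()+12,uu.min()-12,uu.max()+12
        ims.append(cv2.resize(p[v0:v1,u0:u1],(390,290),interpolation=cv2.INTER_CUBIC))
cv2.imwrite("pics/crop1.png",np.vstack([np.hstack(ims[:2]),np.hstack(ims[2:])])[:,:,::-1])
E
```

```text
scene panel 899 px 278 332 241 268 zq [0.0528 0.0756 0.1182 0.1741 0.2004 0.2051 0.2085 0.2124]
 plane 547 n [-0.0967  0.8424  0.5301] tilt 1.0120284797831522 c [ 0.5415 -0.1663  0.1449] rms 0.0011140024258006272
 plane 209 n [ 0.0675 -0.6014  0.7961] tilt 0.6500247233303906 c [ 0.544  -0.2161  0.2007] rms 0.0014078413282384828
 plane 110 n [-0.9938 -0.1113  0.0054] tilt 1.565398872511826 c [ 0.5819 -0.1619  0.1225] rms 0.0005824171441163818
scene base 2315 px 345 417 149 210 zq [0.0191 0.0207 0.0221 0.024  0.0257 0.0274 0.0299 0.0453]
 rect 0.5060547590255737 0.20964065194129944 0.1519642174243927 0.18117789924144745 82.43563842773438 cent [0.5095 0.2065 0.0239] med z 0.023952797712350038
 dowel 17
[[0.479  0.2162 0.0433]
 [0.4779 0.2132 0.0401]
 [0.4808 0.2142 0.0418]
 [0.4829 0.2167 0.0411]
 [0.4795 0.2116 0.0379]
 [0.482  0.2133 0.0384]
 [0.4843 0.2154 0.0385]
 [0.482  0.2082 0.0386]
 [0.4842 0.2104 0.0383]
 [0.4849 0.2156 0.0334]
 [0.5287 0.2072 0.0423]
 [0.5316 0.2081 0.0441]
 [0.5319 0.2025 0.0453]
 [0.5331 0.2066 0.0418]
 [0.5319 0.2041 0.0378]
 [0.5337 0.207  0.0365]
 [0.532
[... 526 characters left out ...]
 0.0271 0.0299 0.033  0.0454]
 rect 0.5043206214904785 0.21098026633262634 0.1499766707420349 0.17863988876342773 82.15959930419922 cent [0.5032 0.2108 0.0243] med z 0.02427759827720377
 dowel 21
[[0.5548 0.215  0.0331]
 [0.5506 0.1805 0.0337]
 [0.5354 0.23   0.0347]
 [0.5305 0.2101 0.0408]
 [0.5297 0.2058 0.0454]
 [0.5278 0.2148 0.0333]
 [0.5273 0.2106 0.0364]
 [0.5273 0.2068 0.0364]
 [0.5241 0.2529 0.0338]
 [0.5234 0.1651 0.0343]
 [0.5199 0.2033 0.034 ]
 [0.5197 0.169  0.0336]
 [0.5123 0.2033 0.0336]
 [0.5081 0.1538 0.0333]
 [0.4895 0.245  0.034 ]
 [0.4807 0.2173 0.042 ]
 [0.4805 0.2133 0.0432]
 [0.4769 0.2135 0.0417]
 [0.474  0.2183 0.034 ]
 [0.4735 0.165  0.0347]
 [0.4705 0.2488 0.0334]]
```

View pics/crop1.png

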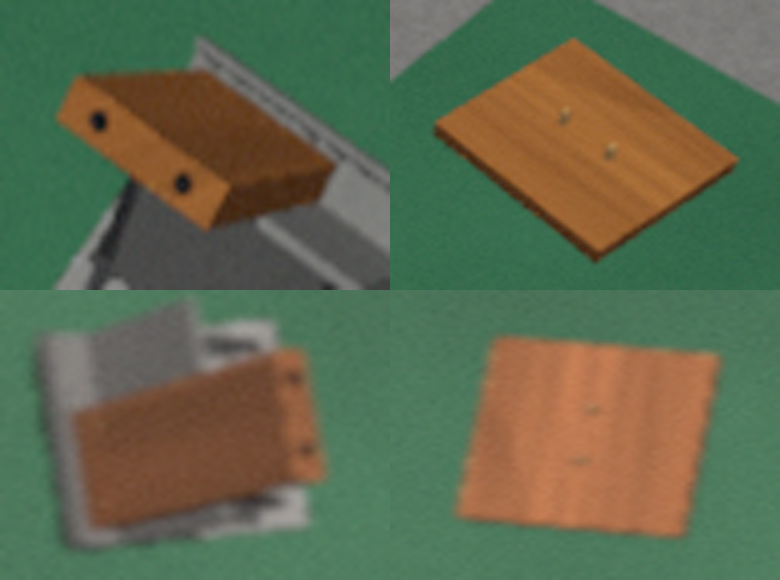

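The crop confirms both targets. The panel is the brown board leaning on the rest (scene 305,254; top 373,165), and the yellow board at (173,246) is the decoy. The base is the brown board with dowels on the mat (scene 381,180; top 273,180), and the green one at (328,110) is the decoy. Next I fit the panel box and check IK.

```bash
cat >> h.py <<'E'
def edges(a):  # soft extents of a filled uniform set
    h,b=np.histogram(a,bins=np.arange(a.min()-.004,a.max()+.004,.002));h=cv2.GaussianBlur(h.astype(np.float32).reshape(-1,1),(1,3),0).ravel()
    t=np.median(h[h>h.max()*.3])/2;k=np.where(h>t)[0];x=(b[:-1]+b[1:])/2
    return x[k[0]]-.001,x[k[-1]]+.001
E
python3 - <<'E'
from h import *
n=np.array([-.0955,.842,.5308]);n/=np.linalg.norm(n);x=-n
y=np.cross([0,0,1],x);y/=np.linalg.norm(y);z=np.cross(x,y);print("x",x,"y",y,"z",z,"tilt",np.arccos(z[2]))
for c in("scene","top"):
    p=np.load(f"pics/{c}0.npy");d=np.load(f"pics/{c}0_d.npy");P=cloud(c,d)
    s=brown(p)&(d>0)&(np.hypot(P[...,0]-.55,P[...,1]+.16)<.16)&(P[...,2]>.03);Q=P[s]
    L=Q@np.stack([x,y,z],1)
    f=np.median(L[:,0][abs(L[:,0]-np.percentile(L[:,0],12))<.006]);F=L[abs(L[:,0]-f)<.004]
    ye=edges(F[:,1][F[:,2]>np.median(F[:,2])-.03]);ze=edges(F[:,2]);zt=L[:,2].max()
    print(c,"face",f,"y",ye,np.diff(ye),np.mean(ye),"z",ze,np.diff(ze),"zmax",np.percentile(L[:,2],[95,98,99]))
    E=L[(L[:,0]>f+.005)&(L[:,0]<f+.018)];print(" edge pts y",edges(E[:,1]) if len(E)>30 else 0,"z",np.percentile(E[:,2],[10,50,75,90]))
E
```

```text
x [ 0.0955 -0.8421 -0.5308] y [ 0.9936  0.1127 -0.    ] z [ 0.0598 -0.5275  0.8475] tilt 0.5595965817756278
scene face 0.11468886480439427 y (np.float64(0.4750615376107033), np.float64(0.5630615376107033)) [0.088] 0.5190615376107033 z (np.float64(0.1831614194025299), np.float64(0.32116141940253)) [0.138] zmax [0.3186 0.3194 0.3202]
 edge pts y (np.float64(0.5571105809728478), np.float64(0.5631105809728478)) z [0.1958 0.3155 0.3172 0.3184]
top face 0.11466842668071058 y (np.float64(0.46935231867908633), np.float64(0.5553523186790864)) [0.086] 0.5123523186790864 z (np.float64(0.12297695424525965), np.float64(0.32297695424525985)) [0.2] zmax [0.3176 0.3195 0.32  ]
 edge pts y (np.float64(0.46686900103418155), np.float64(0.47286900103418156)) z [0.1601 0.3155 0.3177 0.3196]
```

```bash
cat >> h.py <<'E'
PX,PY,PZ=(np.array(v) for v in([.0955,-.8421,-.5308],[.9936,.1127,0],[.0598,-.5275,.8475]))
FOOT=.1257*PX+.516*PY+.118*PZ; S=.142; TIP=S-.019
def tool(x,y,z,f): # panel axes -> tool rotation, f=+-1
    Y=f*np.array(x);Z=-np.array(z);return np.stack([np.cross(Y,Z),Y,Z],1)
def upright(yaw,f): # yaw: direction of panel y in world
    y=np.array([np.cos(yaw),np.sin(yaw),0]);return tool(np.cross(y,[0,0,1]),y,[0,0,1],f)
YAW=np.radians(-7.8);JF=np.array([.5052,.2104,.025])
E
python3 - <<'E'
from h import *
print(FOOT)
for f in(1,-1):
    Rg=tool(PX,PY,PZ,f);Ru=upright(YAW,f)
    for nm,p,r in(("pre",FOOT+(TIP+.13)*PZ,Rg),("grasp",FOOT+TIP*PZ,Rg),("lift",FOOT+(TIP+.12)*PZ,Rg),("over",JF+[0,0,TIP+.12],Ru),("down",JF+[0,0,TIP],Ru)):
        print(f,nm,p,solver.inverse_kinematics(p,r))
E
```

```text
[ 0.5318 -0.1099  0.0333]
1 pre [ 0.5469 -0.2434  0.2477] [-0.0306  0.7743  1.0252  1.518  -0.8773  1.7663 -0.3493]
1 grasp [ 0.5391 -0.1748  0.1375] [-0.0431  0.7595  0.8155  1.7102 -0.8806  1.4856 -0.3538]
1 lift [ 0.5463 -0.2381  0.2392] [-0.0356  0.7729  1.0137  1.5355 -0.8771  1.7459 -0.3484]
1 over [0.5052 0.2104 0.268 ] [-1.0125  0.2651  0.6732  1.8319 -0.1837  1.1073 -1.9806]
1 down [0.5052 0.2104 0.148 ] [-0.9841  0.4299  0.6676  1.9495 -0.3425  0.8761 -1.8447]
-1 pre [ 0.5469 -0.2434  0.2477] [ 0.077   0.6838  0.807   1.5108 -0.7682  1.6739  2.6982]
-1 grasp [ 0.5391 -0.1748  0.1375] [-0.0358  0.7545  0.8031  1.7098 -0.8741  1.4797  2.7823]
-1 lift [ 0.5463 -0.2381  0.2392] [ 0.065   0.6885  0.8119  1.5288 -0.7759  1.6593  2.7058]
-1 over [0.5052 0.2104 0.268 ] [-0.5737  0.2383  0.1399  1.8054 -0.0369  1.1004  1.0137]
-1 down [0.5052 0.2104 0.148 ] [-0.5451  0.3751  0.1098  1.9218 -0.0536  0.8475  1.0273]
```

Run:
```python
from h import *
Rg=tool(PX,PY,PZ,1)
pre=FOOT+(TIP+.11)*PZ
env.reach([.50,-.12,.42],upright(np.radians(6),1)); print(env.sense()["t"],env.sense()["joint_positions"])
env.movel(pre,Rg,.2); s=env.sense();print(s["t"],s["joint_positions"],s["ee_pos"]-pre)
env.movel(FOOT+TIP*PZ,Rg,.1); s=env.sense();print(s["t"],s["ee_pos"]-FOOT-TIP*PZ,s["wrist_force"],s["gripper_width"])
p,d=viewer.read_camera("scene");q,_=viewer.read_camera("top")
cv2.imwrite("pics/pre.png",np.hstack([cv2.resize(p[170:320,220:400],(400,333)),cv2.resize(q[100:235,300:462],(400,333))])[:,:,::-1])
```

```text
3.875 [-0.7413  0.0837  0.9974  1.6861 -0.0708  1.4109 -1.1983]
5.15 [ 0.0547  0.69    0.8111  1.5458 -0.7811  1.6427 -0.4307] [0.0005 0.0007 0.001 ]
6.4 [ 0.0003 -0.0007  0.0005] [0.3552 0.5785 0.7302] 0.09228465296011482
```

View pics/pre.png

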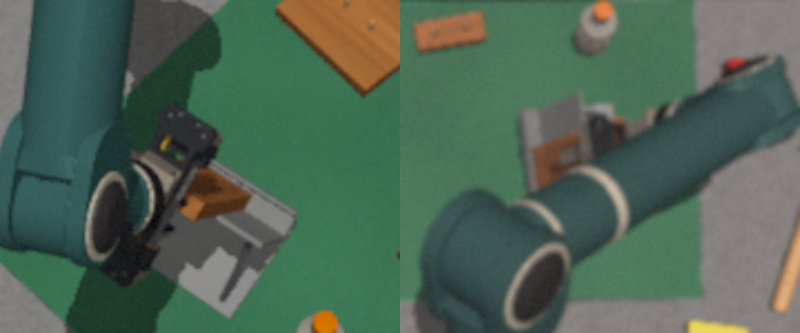

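Run:
```python
from h import *
Rg=tool(PX,PY,PZ,1);Ru=upright(YAW,1)
effector.grasp(60); s=env.sense();print(s["t"],s["gripper_width"],s["grasp_force"],s["wrist_force"])
env.movel(FOOT+(TIP+.10)*PZ,Rg,.1); s=env.sense();print(s["t"],s["gripper_width"],s["grasp_force"],s["wrist_force"],s["moment"])
over=JF+[0,0,TIP+.10]
mid=np.array([.52,-.02,.36])
try: env.movel(mid,Ru,.12)
except env.PlanningError as e: print(e); env.reach(mid,Ru)
s=env.sense();print(s["t"],s["joint_positions"])
try: env.movel(over,Ru,.12)
except env.PlanningError as e: print(e); env.reach(over,Ru)
s=env.sense();print(s["t"],s["ee_pos"]-over,s["gripper_width"],s["wrist_force"],s["moment"],s["joint_positions"])
ims=[]
for c in("scene","top"):
    p,d=viewer.read_camera(c);np.save(f"pics/{c}1.npy",p);np.save(f"pics/{c}1_d.npy",d)
    u,v=project(c,over-[0,0,.08])[0].astype(int);u=np.clip(u,75,565);v=np.clip(v,70,330);ims.append(cv2.resize(p[v-70:v+70,u-75:u+75],(400,373)))
cv2.imwrite("pics/over.png",np.hstack(ims)[:,:,::-1])
```

```text
7.5583 0.021363660112264544 59.98787820339203 [-0.875  -0.1854  1.2491]
8.7083 0.021558899128278644 59.98821258544922 [-0.6201  1.4339 -0.4831] [ 0.0755 -0.0235  0.0694]
10.9417 [-1.0066  0.1744  1.1375  1.7785 -0.1645  1.2931 -1.5376]
13.2333 [ 0.0002 -0.0005  0.0003] 0.021801036985500604 [ 0.1824  0.8071 -0.9646] [ 0.0144  0.2021 -0.0122] [-1.2345  0.3579  0.9841  1.8667 -0.3348  1.094  -1.8304]
```

View pics/over.png

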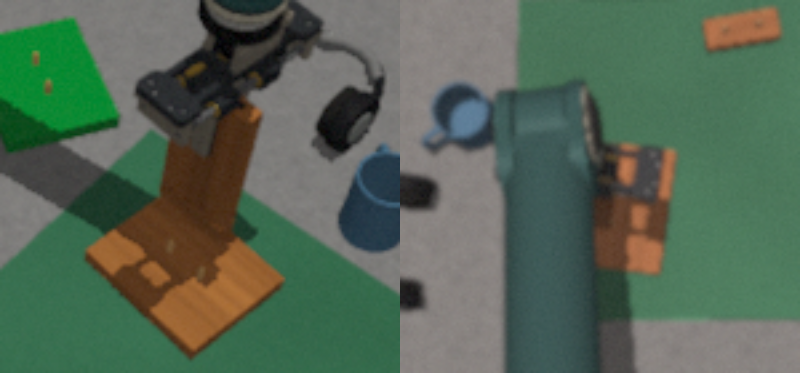

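```bash
cat >> h.py <<'E'
def inhand(c,p,d,jf,zlo,zhi):
    P=cloud(c,d);y=np.array([np.cos(YAW),np.sin(YAW),0]);x=np.array([y[1],-y[0],0])
    L=np.stack([(P-jf)@x,(P-jf)@y,P[...,2]],-1)
    s=(d>0)&brown(p)&(abs(L[...,0])<.03)&(abs(L[...,1])<.06)&(L[...,2]>zlo)&(L[...,2]<zhi)
    Q=L[s];print(c,len(Q))
    F=Q[(abs(Q[:,0]-np.median(Q[:,0]))<.005)&(abs(Q[:,1])<.042)];
    if len(F)<40:return
    A=np.c_[np.ones(len(F)),F[:,1],F[:,2]-.15];k=np.linalg.lstsq(A,F[:,0],rcond=None)[0];r=F[:,0]-A@k
    print(" face x at z=.15:",k[0],"yaw slope",k[1],"pitch slope",k[2],"rms",r.std(),"n",len(F))
    for a,b in((zlo,zlo+.04),(zlo+.04,zlo+.08)):
        G=Q[(Q[:,2]>a)&(Q[:,2]<b)&(Q[:,0]>k[0]-.004)];print("  z",a,"y edges",edges(G[:,1]),np.mean(edges(G[:,1])))
    G=Q[(Q[:,1]>.0465-.006)&(Q[:,0]<k[0]-.005)]
    if len(G)>30:
        A=np.c_[np.ones(len(G)),G[:,2]-.15,G[:,0]];k2=np.linalg.lstsq(A,G[:,1],rcond=None)[0];print(" side y at z=.15",k2,"n",len(G),"x edges",edges(G[:,0]))
    z=F[:,2];print(" foot z (per y bin):",[np.round(F[(abs(F[:,1]-b)<.008)][:,2].min(),4) for b in(-.03,-.015,0,.015,.03)])
E
python3 - <<'E'
from h import *
for c,j in(("scene",[.5063,.2097,0]),("top",[.5042,.2112,0])):
    inhand(c,np.load(f"pics/{c}1.npy"),np.load(f"pics/{c}1_d.npy"),np.array(j),.07,.20)
print(tip_of("scene","panel_foot")[:2],tip_of("scene","joint_face")[:2])
E
```

```text
scene 470
 face x at z=.15: 0.009966096023723003 yaw slope -0.0006181891872899265 pitch slope 0.006056424697120611 rms 0.0014163232156483593 n 399Traceback (most recent call last):
  File "<stdin>", line 3, in <module>
  File "h.py", line 35, in inhand
    G=Q[(Q[:,2]>a)&(Q[:,2]<b)&(Q[:,0]>k[0]-.004)];print("  z",a,"y edges",edges(G[:,1]),np.mean(edges(G[:,1])))
                                                                          ~~~~~^^^^^^^^
  File "h.py", line 15, in edges
    h,b=np.histogram(a,bins=np.arange(a.min()-.004,a.max()+.004,.002));h=cv2.GaussianBlur(h.astype(np.float32).reshape(-1,1),(1,3),0).ravel()
                                      ~~~~~^^
    return umr_minimum(a, axis, None, out, keepdims, initial, where)
ValueError: zero-size array to reduction operation minimum which has no identity
```

Run:
```python
from h import *
c="scene";inhand(c,np.load(f"pics/{c}1.npy"),np.load(f"pics/{c}1_d.npy"),np.array([.5063,.2097,0]),.122,.24)
viewer.read_camera("scene")
for n in("panel_foot","joint_face"):print(n,[(r["at"],r["score"]) for r in tip_of("scene",n)[:3]])
```

```text
scene 698
 face x at z=.15: 0.010000739689080086 yaw slope -0.0035157038156458636 pitch slope 0.0009820009338064252 rms 0.0013906240342795168 n 590
  z 0.122 y edges (np.float64(-0.045759651627559544), np.float64(0.044240348372440536)) -0.0007596516275595044
  z 0.162 y edges (np.float64(-0.046514928547598436), np.float64(0.045485071452401646)) -0.000514928547598395
 side y at z=.15 [0.0426 0.0061 0.0297] n 60 x edges (np.float64(-0.007711661043311115), np.float64(0.006288338956688886))
 foot z (per y bin): [np.float64(0.1232), np.float64(0.1244), np.float64(0.1259), np.float64(0.1267), np.float64(0.1254)]
panel_foot [([0.5026, 0.2067, 0.1266], 0.8), ([0.0993, -0.3515, 0.0129], 0.56)]
joint_face [([0.5008, 0.2137, 0.0211], 0.89), ([0.1921, 0.3179, 0.0258], 0.86)]
```

```bash
cat >> h.py <<'E'
def avg(n=4):
    a=[]
    for _ in range(n): env.pause(.03);s=env.sense();a.append(np.r_[s["wrist_force"],s["moment"]])
    return np.mean(a,0)
E
python3 - <<'E'
from h import *
Ru=upright(YAW,1);j=np.array([.506,.2093,.025])
env.movel(j+[0,0,TIP+.023],Ru,.12);env.pause(.3);F0=avg(8);print(env.sense()["t"],F0)
np.save("F0.npy",F0)
h=.023
while h>.0005:
    h-=.002;env.movel(j+[0,0,TIP+h],Ru,.03);F=avg(3)-F0;print(round(h,4),F)
    if F[2]>9 or np.hypot(*F[:2])>8:break
s=env.sense();print(s["t"],s["ee_pos"],s["gripper_width"])
E
```

```text
14.8417 [ 0.0187 -0.2458 -2.2364 -0.0122  0.1463 -0.0074]
0.021 [ 0.2774  0.3203 -0.5271  0.0293 -0.035  -0.0052]
0.019 [-0.029   0.7017  0.2427  0.0464  0.0061  0.0235]
0.017 [ 0.1919  0.867  -0.1565  0.0291  0.0155  0.0328]
0.015 [ 0.293   1.2756 -0.1041  0.3086 -0.2256  0.0093]
0.013 [ 0.9686  1.6106 -0.7043  0.4491 -0.3836 -0.001 ]
0.011 [ 1.1267  1.9228 -1.233   0.4322 -0.3691  0.0048]
0.009 [ 1.0022  1.5541 -0.7882  0.3931 -0.3783 -0.0039]
0.007 [ 0.8694  1.1578 -0.4269  0.4263 -0.2948  0.0053]
0.005 [ 0.2279  0.9699 -0.7825  0.3888 -0.3188 -0.0114]
0.003 [ 0.8273  1.4821 -0.7547  0.3453 -0.2748 -0.0113]
0.001 [ 0.997   1.5272 -0.6685  0.384  -0.241  -0.0178]
-0.001 [-2.1749 -0.0274 10.2742 -0.0937  0.6154 -0.0341]
19.0417 [0.5062 0.2092 0.1481] 0.02194690241472671
```

Run:
```python
from h import *
Ru=upright(YAW,1);j=np.array([.506,.2093,.025]);F0=np.load("F0.npy");h=-.001
for _ in range(12):
    F=avg(6)-F0;e=18.3-F[2];print(round(h,5),F)
    if abs(e)<.5:break
    h-=np.clip(e*.00007,-.0006,.0006);env.movel(j+[0,0,TIP+h],Ru,.02);env.pause(.2)
env.pause(1);print(avg(8)-F0)
s=env.sense();print(s["t"],s["ee_pos"],s["gripper_width"],s["grasp_force"])
ims=[]
for c in("scene","top"):
    p,d=viewer.read_camera(c);np.save(f"pics/{c}2.npy",p);np.save(f"pics/{c}2_d.npy",d)
    u,v=project(c,j+[0,0,.05])[0].astype(int);ims.append(cv2.resize(p[v-56:v+56,u-60:u+60],(400,373)))
    P=cloud(c,d);L=(P-[.506,.2093,0]);m=brown(p)&(np.hypot(L[...,0],L[...,1])<.13)&(P[...,2]>.018)&(P[...,2]<.031);Q=P[m];print(c,cv2.minAreaRect(Q[:,:2].astype(np.float32)))
    A=np.c_[np.ones(len(Q)),Q[:,:2]-Q[:,:2].mean(0)];print(" plane",np.linalg.lstsq(A,Q[:,2],rcond=None)[0])
cv2.imwrite("pics/press.png",np.hstack(ims)[:,:,::-1])
inhand("scene",np.load("pics/scene2.npy"),np.load("pics/scene2_d.npy"),np.array([.5063,.2097,0]),.035,.12)
```

```text
-0.001 [-3.0013  0.4623  9.9214 -0.0652  0.5683 -0.0297]
-0.00159 [-4.3438 -0.3271 15.8284 -0.2726  1.0186 -0.0384]
-0.00176 [-4.8777 -0.6402 17.4049 -0.331   1.1186 -0.0169]
-0.00182 [-5.0968 -0.5419 17.9814 -0.3311  1.184  -0.0296]
[-5.0513 -0.6695 18.0407 -0.3458  1.1916 -0.0424]
22.4583 [0.5063 0.2091 0.1481] 0.022032809268314444 59.99099671840668
scene ((0.5063292980194092, 0.2083759903907776), (0.15291684865951538, 0.18080927431583405), 82.49217987060547)
 plane [ 0.024  -0.0017  0.0034]
top ((0.5004177689552307, 0.18437239527702332), (0.09901420027017593, 0.17951707541942596), 81.7431411743164)
 plane [ 0.0241 -0.0031 -0.0012]
scene 453
 face x at z=.15: 0.010577180992266096 yaw slope -0.0047652574833245654 pitch slope 0.0017690453492688902 rms 0.0014287253078229434 n 363
  z 0.035 y edges (np.float64(-0.04630059271069718), np.float64(0.0476994072893029)) 0.0006994072893028586
  z 0.07500000000000001 y edges (np.float64(-0.043444094969969274), np.float64(0.044555905030030804)) 0.000555905030030765
 side y at z=.15 [0.0435 0.0014 0.038 ] n 49 x edges (np.float64(-0.012494659624070845), np.float64(0.007505340375929154))
 foot z (per y bin): [np.float64(0.0352), np.float64(0.0357), np.float64(0.035), np.float64(0.036), np.float64(0.0355)]
```

View pics/press.png

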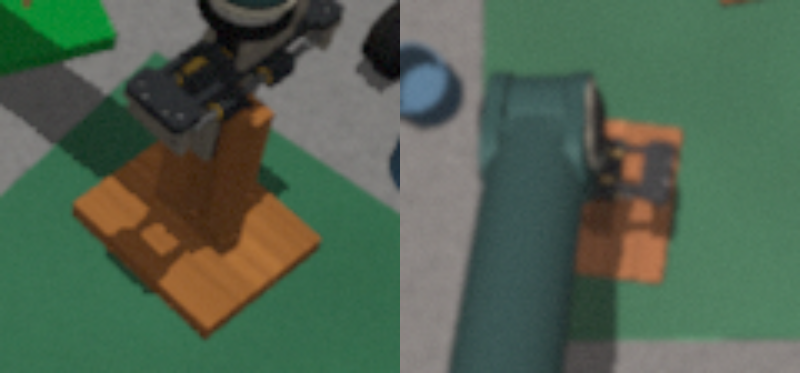

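Panel sits upright on the base with the dowels hidden (scene crop ~235,245), base flat. The side force and moment say it bears more on the -x end, so I'll tilt slightly to even the contact while holding the press.

Run:
```python
from h import *
Ru=upright(YAW,1);j=np.array([.506,.2093,.025]);F0=np.load("F0.npy");h=-.00182;w=np.zeros(3)
for k in range(9):
    env.movel(j+[0,0,TIP+h],R.from_rotvec(w).as_matrix()@Ru,.02);env.pause(.25)
    F=avg(5)-F0;print(k,round(h,5),w[:2],F,env.sense()["ee_pos"])
    if np.hypot(F[3],F[4])<.2 and abs(F[2]-18.2)<.6:break
    w[:2]+=np.clip(F[3:5]*.004,-.004,.004);h-=np.clip((18.3-F[2])*.00007,-.0005,.0005)
print(env.sense()["t"])
```

```text
0 -0.00182 [0. 0.] [-5.1078 -0.0052 17.9977 -0.3382  1.1514 -0.0388] [0.5063 0.2092 0.1481]
1 -0.00184 [-0.0014  0.004 ] [-4.3003 -0.3281 17.6768 -0.2611  0.9589 -0.0296] [0.5067 0.2093 0.1482]
2 -0.00188 [-0.0024  0.0078] [-4.0742 -0.1704 17.8007 -0.1732  0.7884 -0.0341] [0.507  0.2094 0.1483]
3 -0.00192 [-0.0031  0.011 ] [-3.7629  0.1928 18.1295 -0.1378  0.6575 -0.0034] [0.5073 0.2095 0.1484]
4 -0.00193 [-0.0036  0.0136] [-3.168   0.0911 17.7287 -0.1322  0.5394  0.0051] [0.5075 0.2095 0.1484]
5 -0.00197 [-0.0042  0.0158] [-3.134   0.1042 17.9471 -0.0844  0.4432  0.0027] [0.5077 0.2096 0.1485]
6 -0.002 [-0.0045  0.0175] [-2.5843 -0.1689 17.83   -0.0721  0.3903 -0.0118] [0.5079 0.2096 0.1485]
7 -0.00203 [-0.0048  0.0191] [-2.9528 -0.4316 18.4416 -0.0574  0.3314 -0.0168] [0.508  0.2096 0.1486]
8 -0.00202 [-0.005   0.0204] [-2.4557  0.1823 18.1936 -0.0386  0.2469  0.0026] [0.5081 0.2096 0.1486]
28.5583
```

Run:
```python
from h import *
np.set_printoptions(precision=5,suppress=True)
Ru=upright(YAW,1);j=np.array([.506,.2093,.025]);F0=np.load("F0.npy");h=-.00200
for wy,wx in((.014,-.003),(.007,0),(0,0),(-.004,0),(-.008,0),(-.012,0)):
    for _ in range(2):
        env.movel(j+[0,0,TIP+h],R.from_rotvec([wx,wy,0]).as_matrix()@Ru,.02);env.pause(.2)
        F=avg(3)-F0;h-=np.clip((18.3-F[2])*.00007,-.0005,.0005)
    s=env.sense();print(wy,round(h,5),F,s["ee_pos"],R.from_matrix(s["tcp_rot"]@Ru.T).as_rotvec())
print(env.sense()["t"])
```

```text
0.014 -0.00197 [-3.50177  0.12199 17.94792 -0.16288  0.53211 -0.00993] [0.50758 0.20941 0.14845] [-0.00092  0.0116  -0.00007]
0.007 -0.00192 [-3.94866 -0.18555 18.37563 -0.37723  0.88794 -0.01362] [0.50695 0.20913 0.14827] [ 0.00162  0.0061  -0.00018]
0 -0.00188 [-4.8798  -0.68766 18.14601 -0.35859  1.21939 -0.01174] [0.50633 0.20916 0.14808] [0.00149 0.00045 0.00004]
-0.004 -0.00185 [-5.62813 -0.42883 18.10564 -0.38623  1.3942  -0.02876] [0.50598 0.20916 0.14798] [ 0.00144 -0.00273  0.00005]
-0.008 -0.00187 [-4.33614 -0.3761  18.12322 -0.3185   1.88657  0.0213 ] [0.50585 0.20911 0.14797] [ 0.00144 -0.00613 -0.00002]
-0.012 -0.00179 [-3.7651  -0.92484 18.50215 -0.27588  2.14418  0.02702] [0.50566 0.20907 0.14803] [ 0.00144 -0.00957  0.00004]
35.1583
```

Run:
```python
from h import *
np.set_printoptions(precision=5,suppress=True)
Ru=upright(YAW,1);F0=np.load("F0.npy");h=-.00186
for dx in(0,-.0003,-.0003,-.0003,-.0003):
    env.movel(np.array([.506+dx,.2093,.025+TIP+h]),R.from_rotvec([0,-.006,0]).as_matrix()@Ru,.02);env.pause(.3)
    F=avg(6)-F0;s=env.sense();print(dx,round(h,5),F,s["ee_pos"],R.from_matrix(s["tcp_rot"]@Ru.T).as_rotvec())
    if abs(F[2]-18.3)<.3 and dx<0:break
    h-=np.clip((18.3-F[2])*.00007,-.0005,.0005)
env.pause(1.);F=avg(8);print(F-F0,F);s=env.sense();print(s["t"],s["gripper_width"],s["grasp_force"])
p,d=viewer.read_camera("scene");cv2.imwrite("pics/final.png",cv2.resize(p[80:260,290:490],(600,540))[:,:,::-1])
P=cloud("scene",d);L=P-[.506,.2093,0];m=brown(p)&(np.hypot(L[...,0],L[...,1])<.13)&(P[...,2]>.014)&(P[...,2]<.034);Q=P[m];A=np.c_[np.ones(len(Q)),Q[:,:2]-Q[:,:2].mean(0)];print(np.linalg.lstsq(A,Q[:,2],rcond=None)[0])
```

```text
0 -0.00186 [-5.78568 -0.49521 18.74281 -0.38683  1.52458 -0.00741] [0.50591 0.20914 0.14795] [ 0.00136 -0.00453  0.00024]
-0.0003 -0.00183 [-4.10722 -0.5301  17.52346 -0.34584  1.37371  0.04095] [0.50587 0.20914 0.14796] [ 0.00129 -0.0051   0.0002 ]
-0.0003 -0.00188 [-4.36987 -0.58232 17.99671 -0.3632   1.40879  0.01823] [0.50587 0.20913 0.14796] [ 0.00134 -0.00506  0.0002 ]
-0.0003 -0.0019 [-4.74953 -0.15894 17.83303 -0.37166  1.42202  0.03906] [0.50587 0.20912 0.14795] [ 0.00134 -0.00507  0.00022]
-0.0003 -0.00194 [-4.83258 -0.25708 18.26718 -0.40425  1.43867  0.01854] [0.50588 0.20913 0.14796] [ 0.00138 -0.00506  0.00022]
[-5.0528  -0.63322 18.1972  -0.40942  1.45993  0.02614] [-5.03406 -0.87898 15.96081 -0.42159  1.60621  0.01871]
40.175 0.021744818993936363 59.99439597129822
[ 0.02387 -0.00172  0.00628]
```

View pics/final.png

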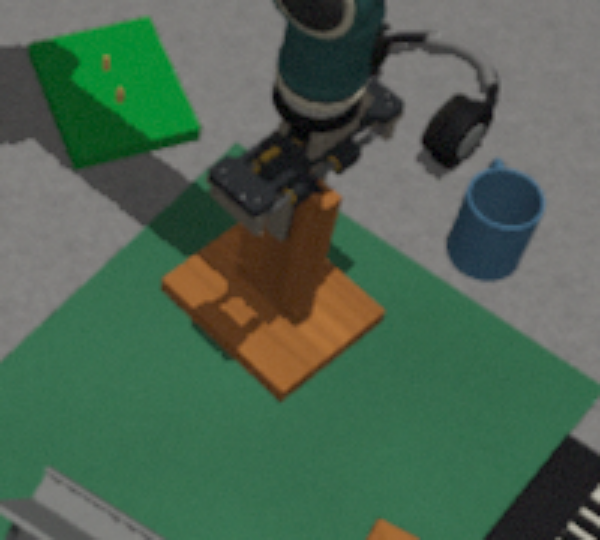

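The picture shows the panel upright and seated on the base at (290,310), with the base flat on the mat and the neighbours untouched. The press holds steady at about 18 N, so I'm handing in.

```bash
python3 -c "
from h import *
print(workorder.finish_job())"
```

```text
the job is handed in; nothing more can be done
None
```

I handed the job in with the panel standing on the base, both dowels in their holes and the foot flush as far as the arm's height readings show; the gripper still holds it and presses at about 18 N (roughly 1.8 kg), and it took about 40 s of the 58 s allowed.

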